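# Tip a tall can onto the label applicator and slide it up to the stop

## Task

The front can on the infeed plate of the hand label applicator is next for labelling: tip it over by pushing near its top, without shoving it along on its foot, so that it falls forward and lies on its side along the two rollers, lid towards the end stop; then slide it along the rollers until its end rests against the red spring buffer of the end stop and stays there. Tip and slide it without lifting it off the machine, and feel for the stop, which is clamped by friction only: a light press on the buffer is enough, a hard shove shifts the stop or dents the can. Leave the can waiting behind it and everything else on the bench where they are.

Things in the scene. Friction and masses are not known exactly. Their poses are not given: they have to be found in the camera images.
- can: Front bright can, upright on the infeed plate, 170 mm tall, body 73 mm in diameter, a seam ring 76 mm in diameter, 4 mm long, at each end; 0.55 to 0.85 kg. Origin: centre of its underside; z to its lid. Up to 5 mm off the lane's centre line. Friction on plate and rollers 0.5 to 0.7: sliding it lying takes 3 to 8 N. Lying on the rollers its axis is 91 mm above the bench
- applicator: Blue hand label applicator, fixed. Origin: on the bench, under the mouth of the rollers, on the lane's centre line; x along the lane to the end stop, z up. Beside the +y roller a label roll (x 112 to 260, y 75 to 182 mm, 130 mm high); a crank 126 mm high beyond x = 312, y = -34 mm; the end frame, x 300 to 312 mm, is 130 mm high
- plate (a point): Middle of the front edge of the flat steel infeed plate, on its top, 52.5 mm above the bench, at x = 0 of the applicator (same axes). The plate goes back to x = -300 mm and is 130 mm wide; a 34 mm wide tongue goes on to x = 19 mm between the rollers
- cradle (a point): Middle of the axis of a can lying on the rollers, at x = 150 mm of the applicator (same axes). Two free black rollers, 30 mm in diameter, run from x = 0 (ends rounded) to 295 mm at y = -34 and +34 mm, axes 50 mm, tops 65 mm above the bench. A lying can is cradled between them, its lower side level with the plate, so it slides from plate onto rollers
- stop_bracket: Clamp block of the end stop, fixed, at x = 306 mm of the applicator, 90.6 mm above the bench, on the lying can's axis (same axes). Its rod, held by friction (slips at 20 N), carries a red buffer, 32 mm in diameter, whose face is at x = 205 to 255 mm, newly set each time and not measured: find it by feel. It sinks 4 mm on a spring (1 N at first touch, 7 N fully in), then is solid
- queue_can: The can waiting behind, same kind (170 mm tall, 76 mm in diameter), upright on the infeed plate, its axis 230 to 250 mm back (-x) from the mouth of the rollers. Origin: centre of its underside. Leave alone
- labelled_can: Finished can with a green label, 170 mm tall, 76 mm in diameter, standing on the right of the bench. Origin: centre of its underside. Leave alone
- short_can_a: Short bright can, 113 mm tall, 76 mm in diameter, standing on the left of the bench. Origin: centre of its underside. Leave alone
- short_can_b: A second short bright can like short_can_a, on the left. Leave alone
- label_roll: Spare roll of white labels, 90 mm in diameter, 100 mm tall, standing on the right. Origin: centre of its underside. Leave alone
- tape_dispenser: Grey tape dispenser, 150 x 55 x 93 mm, on the right near the robot. Origin: centre of its underside. Leave alone
- code_scanner: Yellow and black hand scanner in its round foot, 147 mm tall, far right. Origin: centre of its foot's underside. Leave alone
- marker: Black marker pen with red cap, 130 mm long, 20 mm thick, lying on the left near the robot. Origin: under its middle. Leave alone
Mind the look-alikes: they are no part of the job. Leave any orange or pink look-alike of the can alone.

How it is judged (in metres and radians):
On the way, in this order (a step that is already met when the one before it is completed fails the run):
1. the front can lies on its side along the two rollers (angle between can's own z axis and vertical between 1.47 and 1.67 rad and y of can in the frame of applicator between -0.01 and 0.01 m and z of can in the frame of applicator between 0.083 and 0.099 m and x of can in the frame of applicator below 0.12 m), for 0.2 s.
2. the can, lying on the rollers, is pressed on the buffer of the end stop (all of step 1 and contact force between can and stop_bracket above 1.2 N), for 0.1 s.
At the end, for the whole second after the job is handed in: The can lies level on its side along the two rollers (within 4 degrees, centred within 6 mm), lid towards the end stop, at rest, its lid end still bearing on the buffer of the end stop (more than 0.4 N) (angle between can's own z axis and vertical between 1.5 and 1.64 rad and y of can in the frame of applicator between -0.006 and 0.006 m and z of can in the frame of applicator between 0.085 and 0.097 m and x of can in the frame of applicator below 0.12 m and contact force between can and stop_bracket above 0.4 N and linear speed of can below 0.01 m/s); the robot touches nothing.
It fails at once if the can is shoved along on its foot by more than 15 mm instead of being tipped over (angle between can's own z axis and vertical below 0.15 rad and distance of can from where it was at the start of the episode above 0.015 m).
It fails at once if the can is shoved on the end stop with more than 15 N, which would shift its clamp (contact force between can and stop_bracket above 15 N).
It fails at once if the can is pressed by the robot with more than 25 N, which would dent it (contact force between any of the fingers, the arm and can above 25 N).
It fails at once if the can is lifted off the machine (its underside centre more than 130 mm above the bench) (height (world z) of can above 0.13 m).
It fails at once if another thing on the bench is moved by more than 30 mm or the waiting can is tipped over (distance of any of queue_can, labelled_can, short_can_a, short_can_b, label_roll, tape_dispenser, code_scanner, marker from where it was at the start of the episode above 0.03 m or angle between queue_can's own z axis and vertical above 0.3 rad).
It also fails if it takes over 72 s, if anything falls off the work surface, if the arm or the gripper's body presses on something with over 40 N, if the wrist force passes 120 N, or if a joint passes its speed limit or range.

## Robot

A 6-joint arm with a two-finger parallel gripper is mounted at the origin on the work surface. World frame = base frame: x ahead of the robot, y to its left, z up, the work surface at z = 0. Lengths are in m, angles in degrees, forces in N, time in s.
With the tool pointing down it reaches from about 0.325 to 0.9 m from the base axis. Payload 3.5 kg.
Tool frame: the origin (TCP) lies between the finger pads; the fingertips stand 14 mm ahead of it and the grasp point (between the pads) lies 5 mm behind it; z points along the fingers, y is the line along which they close (so a half turn about z gives the same grasp; the last joint's range is limited). The gripper opens to 85 mm and grips with 20 to 120 N. Pads are 22 mm wide; open, the fingers measure 114 mm over their backs; the gripper's body (76 mm by 85 mm) begins 54 mm behind the grasp point. The pads swing forward as they close: fully open they stand 13 mm farther back than shut.
Start: joints at [-77.544, 15.837, -1.513, 72.651, 0, 84.076], TCP at [0.197, -0.593, 0.245] pointing down, gripper open.
Joint ranges: [-178.77, 178.77], [-48.84, 107.48], [-61.69, 71.31], [-111.58, 123.2], [-90, 87.43], [-180, 180]. Speed limits (degrees/s): [147.25, 147.25, 180, 180, 180, 180].

## Interface

Orientations are given as [roll, pitch, yaw] about the fixed x, y, z axes, in that order (R = Rz(yaw) Ry(pitch) Rx(roll)).
In Python, from workcell import manip, eyes gives the robot as it stands.
- The arm moves only by the tool servo_tool, never from a script. Its argument "rows" is a list of rows, each a list of 3 entries, a list of its own where there are three numbers: the finger opening in mm, from 0 to 85.4, then the shift along the tool's x, y, z in mm, then the turn about the tool's z in rad. In form: [[claw, [tx, ty, tz], turn], ...]. A call has 1 to 20 rows; each row is the pose to reach, as a shift and turn from the pose commanded when the call began, along the tool's axes at that moment; what a row does not reach only later rows make up. A row lasts 1/10 s, in which the tool goes at most 50 mm and 8.59 degrees, less where a joint would pass 70% of its speed; a pose out of reach is approached as far as the arm can. A call with a gripper value outside its range is refused whole. The fingers move at their own pace and stop on an object; "newtons" is the grip in N (left out, the last holds). Time passes only in rows, so rows that repeat a pose let the fingers close. It gives the time, the measured TCP pose, the force, the opening and the grip force at its end, in the units of the state.
- manip.read_state(): the state, without advancing time (a new reading comes with each control period).
- eyes.read_camera(name): name is "side" or "top" or "wrist"; returns the picture (480x640x3 uint8, red, green, blue); there is no depth.
- eyes.camera_info(name): a dict with "mtx" (3x3 intrinsics, pixels), "position" and "attitude" of the camera in the world. Camera axes: x right, y down, z forward; pixel columns grow to the right and rows downward; lengths in m; the calibration is good to about 2 mm. A picture is of the moment at which its call begins: read the wrist's pose just before it. camera_info takes no time and is no camera call; for the wrist camera it gives the pose at the moment of the call.
- manip.hand_in(): hands the job in; it is judged then, once.
The state is a dict: "time": time; "q": joint angles; "joint_vel": joint speeds; "joint_efforts": joint torques, N m; "tool_pos": TCP position; "eef_rot": TCP orientation; "wrist_force": force on the tool from outside, world axes, zero at the start; "wrist_torque": the same for the moment, N m; "opening": finger opening in m; "finger_force": force on a finger pad.
Only numpy, scipy, OpenCV 4.12 (cv2) and the standard library are available. Lean on these libraries where they do the work, as an engineer would, in place of code of your own. Each camera call takes 0.05 s, during which the arm holds its last target. There are 200 camera calls.

## Working session

There is one attempt and no reset: what is moved stays moved. The work goes in short steps, Python scripts to look and compute and a tool call to move; the robot and the scene stay as the last step left them, time stands still between calls to the robot, and variables do not carry over. Pictures are saved under pics/ and viewed, at most 10 in all, crops included, and the job is handed in when it is done.

Besides the shell and the picture viewer there is one more tool, called after ">>>" as name(argument=value, ...), one argument or row to a line, values as JSON. servo_tool: Moves the arm, as the interface text tells. Its arguments: {"type":"object","properties":{"rows":{"type":"array","items":{"type":"array"}},"newtons":{"type":"number"}},"required":["rows"]}

```bash
mkdir -p pics; python3 - <<'E'
from workcell import manip, eyes
import cv2
for n in ("top","side"):
    cv2.imwrite(f"pics/{n}0.png", eyes.read_camera(n)[:,:,::-1])
    print(n, eyes.camera_info(n))
print(manip.read_state())
E
```

```text
top {'mtx': array([[614.78111112,   0.        , 324.13443339],
       [  0.        , 614.78111112, 249.22062882],
       [  0.        ,   0.        ,   1.        ]]), 'position': array([ 0.3461674 , -0.03876904,  1.87439398]), 'attitude': array([-176.45918336,    0.49055174,  -88.32854441])}
side {'mtx': array([[466.48928554,   0.        , 315.44164257],
       [  0.        , 466.48928554, 243.91516675],
       [  0.        ,   0.        ,   1.        ]]), 'position': array([0.02626864, 0.70812564, 0.94387142]), 'attitude': array([-1.34903157e+02, -1.22116890e-01, -1.49592970e+02])}
{'time': 0.1, 'q': array([-7.75438284e+01,  1.58750440e+01, -1.58929651e+00,  7.26522787e+01,
       -1.04034321e-03,  8.40756324e+01]), 'joint_vel': array([ 0.00617497, -0.06116028,  0.1556462 ,  0.03483399, -0.03530892,
        0.06434786]), 'joint_efforts': array([ 2.27695709e-04, -4.46705639e+01,  2.96130127e+01,  8.39056709e-03,
       -1.03538468e-04, -6.59554864e-07]), 'tool_pos': array([ 0.19691709, -0.59244902,  0.24426477]), 'eef_rot': array([-1.79883896e+02, -1.10021273e-02,  1.83805291e+01]), 'wrist_force': array([-0.60869414, -0.22299424, -0.25218859]), 'wrist_torque': array([-0.01017602, -0.00588323,  0.00207236]), 'finger_force': 0.0, 'opening': 0.08502612805279963}
```

View pics/top0.png

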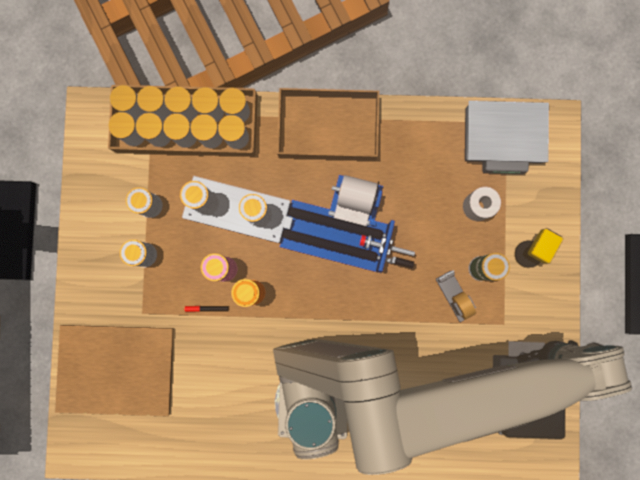

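View pics/side0.png

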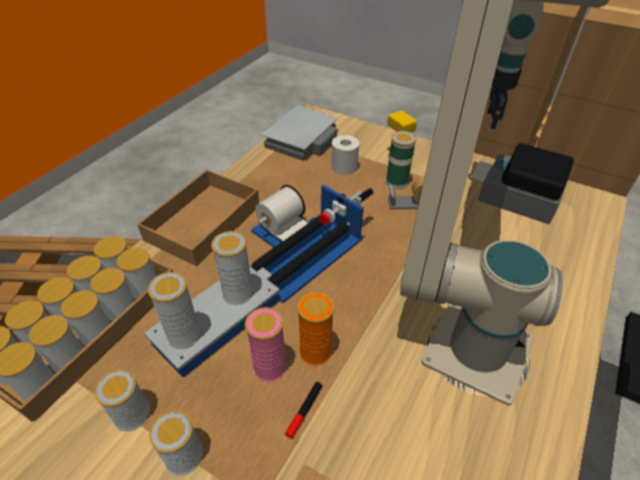

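The top view shows the front can's lid at about (253,208), the queue can at (195,195) and the red buffer at about (364,240). The lane runs to the right and slightly down, which is world -y. The side view confirms that both cans stand upright.

```bash
cat > h.py <<'E'
import numpy as np, cv2
from scipy.spatial.transform import Rotation as R
from workcell import manip, eyes
def cast(n,uv,z,info=None):
    i=info or eyes.camera_info(n); uv=np.atleast_2d(np.array(uv,float))
    d=np.c_[uv,np.ones(len(uv))]@np.linalg.inv(i["mtx"]).T@R.from_euler("xyz",i["attitude"],degrees=True).as_matrix().T
    p=np.array(i["position"]); return p+d*((z-p[2])/d[:,2])[:,None]
def blobs(m,amin=15):
    c,_=cv2.findContours(m.astype(np.uint8),cv2.RETR_EXTERNAL,cv2.CHAIN_APPROX_NONE)
    return [x for x in c if cv2.contourArea(x)>=amin]
E
python3 - <<'E'
from h import *
im=cv2.imread("pics/top0.png"); hsv=cv2.cvtColor(im,cv2.COLOR_BGR2HSV)
H,S,V=cv2.split(hsv)
roi=np.zeros_like(H,bool); roi[165:280,170:420]=True
for c in blobs((H>12)&(H<30)&(S>110)&(V>180)&roi):
    (u,v),r=cv2.minEnclosingCircle(c); print("lid",u,v,r,cast("top",(u,v),.2225))
w=(S<40)&(V>170)&roi; w[:,292:]=False
pts=np.vstack(blobs(w,50)); rc=cv2.minAreaRect(pts); b=cv2.boxPoints(rc)
print("plate",b,cast("top",b,.0525))
for c in blobs(((H<8)|(H>172))&(S>130)&(V>120)&roi,5):
    (u,v),r=cv2.minEnclosingCircle(c); print("red",u,v,r,cast("top",(u,v),.0906))
for c in blobs((V<60)&(S<120)&roi,100):
    rc=cv2.minAreaRect(c); print("black",rc, cast("top",rc[0],.06))
    b=cv2.boxPoints(rc); print(cast("top",b,.06))
crop=cv2.resize(im[165:285,170:420],None,fx=3.2,fy=3.2,interpolation=cv2.INTER_CUBIC); cv2.imwrite("pics/crop.png",crop)
E
```

```text
lid 415.0 277.0 3.6056511402130127 [[ 0.38031261 -0.26737405  0.2225    ]]
lid 314.5 274.0 4.031229019165039 [[0.3805365  0.00227207 0.2225    ]]
lid 174.85000610351562 242.0 5.246283531188965 [[0.45591079 0.38180521 0.2225    ]]
lid 236.77072143554688 258.754150390625 42.84960174560547 [[0.41548171 0.21277351 0.2225    ]]
lid 413.0 229.0 12.083146095275879 [[ 0.50935015 -0.25940282  0.2225    ]]
lid 252.0 207.0 8.602425575256348 [[0.5567761  0.17684287 0.2225    ]]
lid 388.6538391113281 206.34616088867188 9.410069465637207 [[ 0.56891662 -0.19249459  0.2225    ]]
lid 252.62791442871094 207.7906951904297 13.660284996032715 [[0.55467216 0.17506409 0.2225    ]]
lid 290.5 197.5 6.670932292938232 [[0.58556752 0.07347583 0.2225    ]]
lid 193.4341278076172 193.88922119140625 8.507065773010254 [[0.58807371 0.33709544 0.2225    ]]
lid 195.5 195.0 13.463011741638184 [[0.58519754 0.33135631 0.2225    ]]
lid 183.0 196.0 19.849533081054688 [[0.58152073 0.36519149 0.2225    ]]
lid 416.0 177.2857208251953 3.846651792526245 [[ 0.65016978 -0.26466661  0.2225    ]]
lid 317.0 174.5 4.272101879119873 [[
[... 475 characters left out ...]
23933 0.0525    ]]
red 363.0 240.0 5.099119663238525 [[ 0.4861494  -0.13248955  0.0906    ]]
black ((334.7353210449219, 246.05885314941406), (86.34268188476562, 8.973817825317383), 14.03624439239502) [[ 0.46820406 -0.05103361  0.06      ]]
[[ 0.48271455  0.0766524   0.06      ]
 [ 0.5087598   0.07104049  0.06      ]
 [ 0.45372881 -0.17840959  0.06      ]
 [ 0.4278152  -0.17260542  0.06      ]]
black ((334.9937438964844, 223.0242462158203), (96.08023071289062, 8.529707908630371), 14.500167846679688) [[ 0.5366352  -0.04987596  0.06      ]]
[[ 0.55619142  0.09195905  0.06      ]
 [ 0.58102446  0.08642317  0.06      ]
 [ 0.5171361  -0.19129668  0.06      ]
 [ 0.49244666 -0.18555879  0.06      ]]
```

View pics/crop.png

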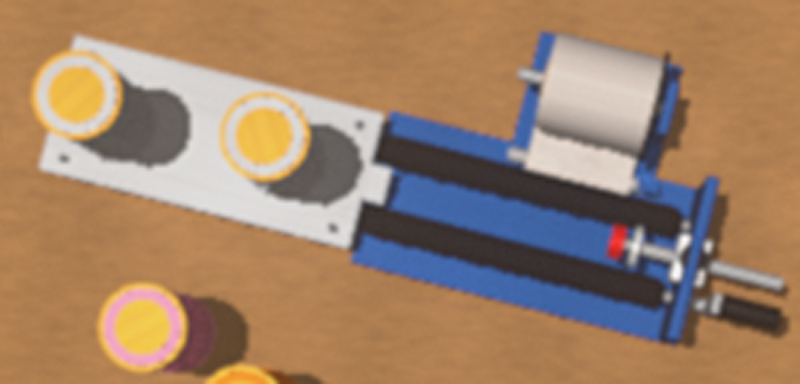

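The crop shows the plate's front corners at crop pixels (384,112) and (350,250). The buffer's face is at about (611,240), and the rollers run from (383,148) to (682,222) and from (365,217) to (665,292).

```bash
python3 - <<'E'
from h import *
px=lambda p: np.array(p)/3.2+[170,165]-.35
r=lambda a,z: cast("top",[px(p) for p in a],z)[:,:2]
ra=r([(383,148),(682,222)],.062); rb=r([(365,217),(665,292)],.062)
pl=r([(384,112),(350,250)],.0525)
bk=r([(74,36),(40,170)],.0525)
d1=(ra[1]-ra[0]); d2=rb[1]-rb[0]; print(np.degrees(np.arctan2(d1[1],d1[0])),np.degrees(np.arctan2(d2[1],d2[0])))
e=pl.mean(0)-bk.mean(0); print("plate",pl.mean(0),bk.mean(0),np.linalg.norm(e),np.degrees(np.arctan2(e[1],e[0])))
mid=(ra.mean(0)+rb.mean(0))/2
ex=d1/np.linalg.norm(d1)+d2/np.linalg.norm(d2)+2*e/np.linalg.norm(e); ex/=np.linalg.norm(ex); ey=np.array([-ex[1],ex[0]])
o=pl.mean(0); print("roller mid y rel",(mid-o)@ey, "ex",ex,np.degrees(np.arctan2(ex[1],ex[0])))
f=lambda p:(round((p-o)@ex,4),round((p-o)@ey,4))
for n,u in (("front",(252.6,207.8)),("queue",(195.5,195.0))): p=cast("top",u,.2225)[0,:2]; print(n,p,f(p))
b=r([(611,238),(617,241)],.0906); print("buffer",f(b[0]),f(b[1]), "stop length", )
E
```

```text
-102.34569099781116 -102.4326938467008
plate [0.53871309 0.10104478] [0.60372344 0.39325956] 0.29935901867940823 -102.54258413463941
roller mid y rel -0.0005098113696603502 ex [-0.21585833 -0.97642469] -102.46588828950054
front [0.55464472 0.17513876] (np.float64(-0.0758), np.float64(-0.0004))
queue [0.58519754 0.33135631] (np.float64(-0.2349), np.float64(-0.0043))
buffer (np.float64(0.2319), np.float64(0.0001)) (np.float64(0.2378), np.float64(-0.0012)) stop length
```

>>> servo_tool(
  rows=[
    [30,[0,0,-56],0],
    [30,[0,0,-56],0],
    [30,[620,-679,-56],-1.03],
    [30,[620,-679,-56],-1.03],
    [30,[620,-679,-56],-1.03],
    [30,[620,-679,-56],-1.03],
    [30,[620,-679,-56],-1.03],
    [30,[620,-679,-56],-1.03],
    [30,[620,-679,-56],-1.03],
    [30,[620,-679,-56],-1.03],
    [30,[620,-679,-56],-1.03],
    [30,[620,-679,-56],-1.03],
    [30,[620,-679,-56],-1.03],
    [30,[620,-679,-56],-1.03],
    [30,[620,-679,-56],-1.03],
    [30,[620,-679,-56],-1.03],
    [30,[620,-679,-56],-1.03],
    [30,[620,-679,-56],-1.03],
    [30,[620,-679,-56],-1.03],
    [30,[620,-679,-56],-1.03],
  ],
  newtons=40,
)

```text
time: 2.1
tool_pos: [0.5641, 0.2312, 0.3013]
eef_rot: [180.0, -0.0, 77.4]
wrist_force: [1.1, -1.0, 0.7]
opening: 0.0301
finger_force: 0.0
```

>>> servo_tool(
  rows=[
    [30,[0,0,0],0],
    [30,[0,0,0],0],
    [30,[0,0,0],0],
  ],
)

```text
time: 2.4
tool_pos: [0.563, 0.2282, 0.3012]
eef_rot: [-180.0, 0.0, 77.4]
wrist_force: [0.2, -0.6, 0.2]
opening: 0.03
finger_force: 0.0
```

```bash
python3 - <<'E'
from h import *
s=manip.read_state(); print(s["tool_pos"],s["eef_rot"],s["wrist_force"])
i=eyes.camera_info("wrist"); im=eyes.read_camera("wrist"); cv2.imwrite("pics/w1.png",im[:,:,::-1]); print(i)
E
```

```text
[0.56297771 0.22817562 0.30118787] [-1.79975832e+02  3.90294878e-02  7.73673351e+01] [ 0.2327831  -0.60954835  0.24850204]
{'mtx': array([[345.71709821,   0.        , 322.65192258],
       [  0.        , 345.71709821, 230.26918746],
       [  0.        ,   0.        ,   1.        ]]), 'position': array([0.58107614, 0.30781186, 0.43013664]), 'attitude': array([ 1.61404818e+02,  9.18236366e-02, -1.27401174e+01])}
```

View pics/w1.png

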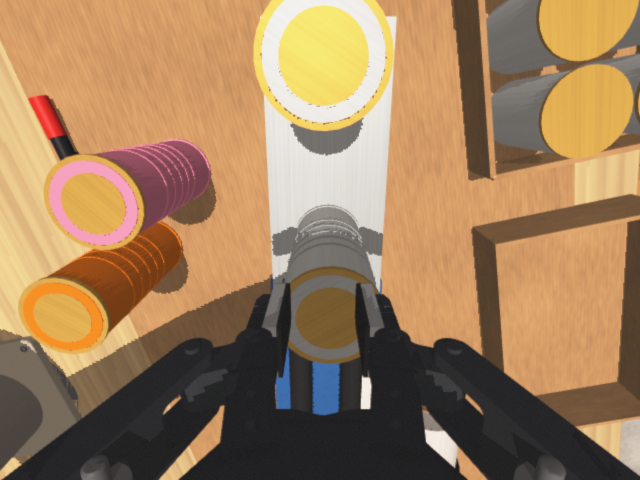

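The wrist view shows the front can's lid at about (329,315), between the fingers, and the queue can's lid at (323,56).

```bash
python3 - <<'E'
from h import *
o=np.array([.53871,.10104]);ex=np.array([-.21586,-.97642]);ey=-ex[::-1]*[1,-1]
im=cv2.imread("pics/w1.png"); H,S,V=cv2.split(cv2.cvtColor(im,cv2.COLOR_BGR2HSV))
for u in ((329,315),(323,56)):
    p=cast("wrist",u,.2225)[0,:2]; print(p,(p-o)@ex,(p-o)@np.array([.97642,-.21586]))
E
```

```text
[0.55597149 0.17807982] -0.07894928116772992 0.00022464809127015786
[0.58760909 0.33654279] -0.24050499082157556 -0.0030895860953875547
```

>>> servo_tool(
  rows=[
    [30,[26,4,0],0],
    [30,[26,4,0],0],
    [30,[26,4,0],0],
    [30,[26,4,0],0],
  ],
)

```text
time: 2.85
tool_pos: [0.5726, 0.2522, 0.3016]
eef_rot: [180.0, 0.0, 77.3]
wrist_force: [-0.9, -0.6, -0.1]
opening: 0.0298
finger_force: 0.0
```

>>> servo_tool(
  rows=[
    [30,[0,0,40],0],
    [30,[0,0,80],0],
    [30,[0,0,86],0],
    [30,[0,0,86],0],
    [30,[-10,0,86],0],
    [30,[-20,0,86],0],
    [30,[-25,0,86],0],
    [30,[-30,0,86],0],
    [30,[-34,0,86],0],
    [30,[-38,0,86],0],
    [30,[-42,0,86],0],
    [30,[-46,0,86],0],
    [30,[-50,0,86],0],
  ],
)

```text
time: 4.15
tool_pos: [0.5621, 0.2046, 0.2154]
eef_rot: [180.0, -0.0, 77.4]
wrist_force: [0.3, 2.0, 2.4]
opening: 0.03
finger_force: 1.1
```

```bash
python3 - <<'E'
from h import *
print(manip.read_state()["wrist_force"])
im=eyes.read_camera("side")[:,:,::-1]; cv2.imwrite("pics/s2.png",cv2.resize(im[130:400,80:420],None,fx=2,fy=2))
E
```

```text
[0.26309615 1.9967275  2.35042901]
```

View pics/s2.png

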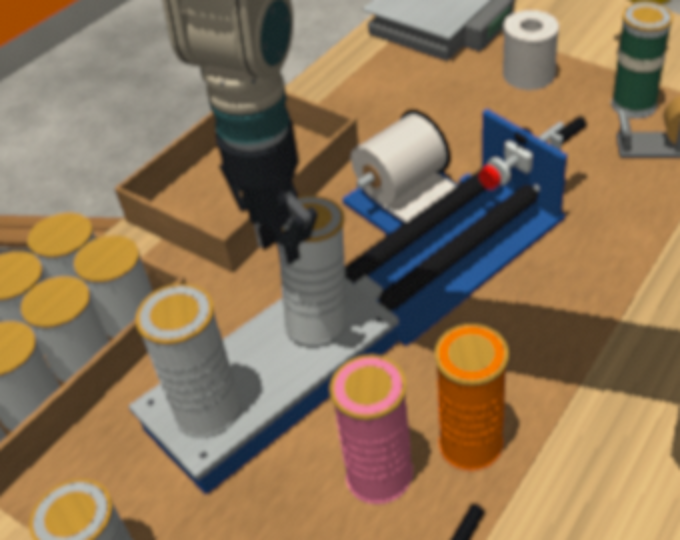

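The can is leaning forward with its foot planted, at about (315,270) in the crop, so I'll keep pushing.

>>> servo_tool(
  rows=[
    [30,[-4,0,0],0],
    [30,[-8,0,0],0],
    [30,[-12,0,0],0],
    [30,[-16,0,0],0],
    [30,[-20,0,0],0],
    [30,[-24,0,0],0],
    [30,[-28,0,0],0],
    [30,[-32,0,0],0],
    [30,[-36,0,0],0],
    [30,[-40,0,0],0],
    [30,[-44,0,0],0],
    [30,[-48,0,0],0],
    [30,[-52,0,0],0],
    [30,[-55,0,0],0],
    [30,[-55,0,0],0],
    [30,[-50,0,0],0],
    [30,[-50,0,0],0],
  ],
)

```text
time: 5.9
tool_pos: [0.5514, 0.1565, 0.2154]
eef_rot: [180.0, -0.0, 77.4]
wrist_force: [-0.0, -0.6, -0.4]
opening: 0.0303
finger_force: 0.0
```

```bash
python3 - <<'E'
from h import *
im=eyes.read_camera("side")[:,:,::-1]; cv2.imwrite("pics/s3.png",cv2.resize(im[130:400,80:420],None,fx=2,fy=2))
E
```

```text
(no output)
```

View pics/s3.png

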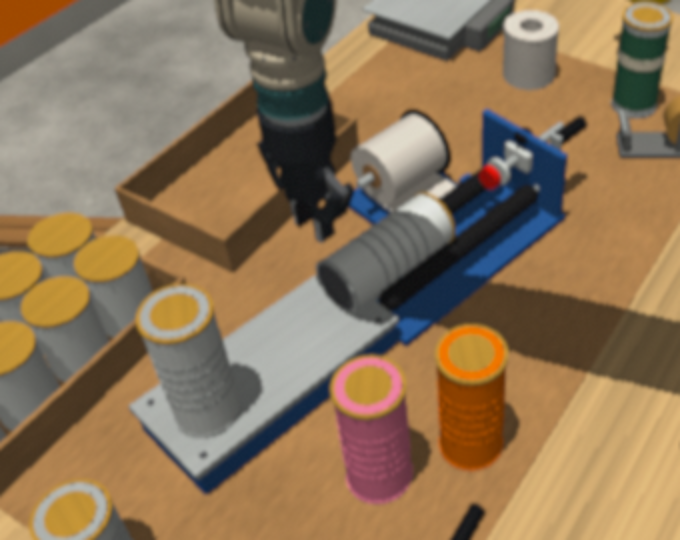

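The can lies on the rollers with its lid towards the stop and its foot face centred at about (347,288) in the crop. Next I'll find where the foot is in the lane.

```bash
python3 - <<'E'
from h import *
o=np.array([.53871,.10104]);ex=np.array([-.21586,-.97642]);ey=np.array([.97642,-.21586])
for n,u,z in (("foot c",(347,287),.0906),("foot low",(368,317),.0525),("foot top",(325,263),.1286),("lid top",(425,195),.1286),("buf",(482,180),.0906)):
    p=cast("side",(u[0]/2+80,u[1]/2+130),z)[0,:2]; print(n,(p-o)@ex,(p-o)@ey)
im=eyes.read_camera("top"); c=im[165:285,170:420]; cv2.imwrite("pics/t4.png",cv2.resize(c,None,fx=3.2,fy=3.2,interpolation=cv2.INTER_CUBIC)[:,:,::-1])
E
```

```text
foot c -0.031132726971777946 -0.009338368675085074
foot low -0.02631494086656093 -0.037478795397708854
foot top -0.04360778693651753 0.010689336027848773
lid top 0.12211594054219069 0.007545854161872475
buf 0.2247097978101749 0.0016362846921760944
```

View pics/t4.png

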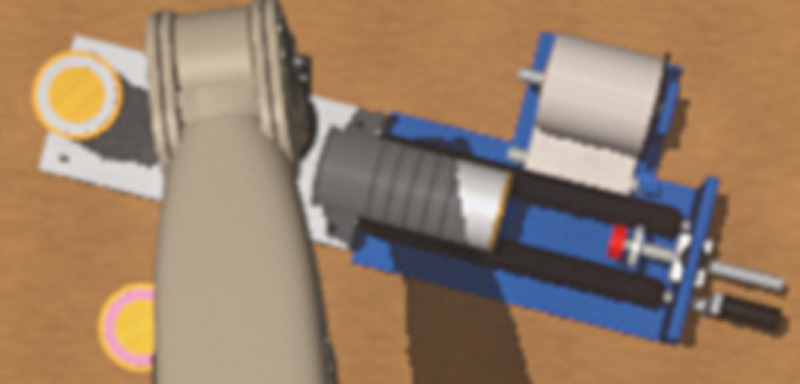

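The top view shows the can centred on the lane. Its foot edge is at crop x≈320, its lid edge at ≈505 and the buffer face at ≈611, which leaves a gap of about 95 mm. I'll back off, go down behind the foot and feel for it.

>>> servo_tool(
  rows=[
    [30,[15,0,0],0],
    [30,[32,0,0],0],
    [30,[32,0,30],0],
    [30,[32,0,65],0],
    [30,[32,0,100],0],
    [30,[32,0,120],0],
    [30,[32,0,127],0],
    [30,[32,0,127],0],
    [30,[29,0,127],0],
    [30,[26,0,127],0],
    [30,[23,0,127],0],
    [30,[20,0,127],0],
    [30,[17,0,127],0],
    [30,[14,0,127],0],
    [30,[11,0,127],0],
    [30,[8,0,127],0],
    [30,[5,0,127],0],
    [30,[2,0,127],0],
    [30,[-1,0,127],0],
    [30,[-4,0,127],0],
  ],
)

```text
time: 8.0
tool_pos: [0.5505, 0.1526, 0.0884]
eef_rot: [-180.0, -0.2, 77.4]
wrist_force: [0.9, 5.0, -0.3]
opening: 0.03
finger_force: 0.0
```

>>> servo_tool(
  rows=[
    [30,[-5,0,0],0],
    [30,[-10,0,0],0],
    [30,[-15,0,0],0],
    [30,[-20,0,0],0],
    [30,[-25,0,0],0],
    [30,[-30,0,0],0],
    [30,[-35,0,0],0],
    [30,[-40,0,0],0],
    [30,[-45,0,0],0],
    [30,[-50,0,0],0],
    [30,[-55,0,0],0],
    [30,[-60,0,0],0],
    [30,[-65,0,0],0],
    [30,[-70,0,0],0],
    [30,[-73,0,0],0],
    [30,[-75,0,0],0],
  ],
)

```text
time: 9.6
tool_pos: [0.5342, 0.0808, 0.0889]
eef_rot: [-180.0, -0.3, 77.4]
wrist_force: [-0.2, 7.5, 2.4]
opening: 0.0301
finger_force: 0.0
```

```bash
python3 - <<'E'
from h import *
print(manip.read_state()["wrist_force"])
im=eyes.read_camera("top"); cv2.imwrite("pics/t5.png",cv2.resize(im[190:270,280:420],None,fx=5,fy=5,interpolation=cv2.INTER_CUBIC)[:,:,::-1])
E
```

```text
[-0.22294795  7.53659962  2.35692503]
```

View pics/t5.png

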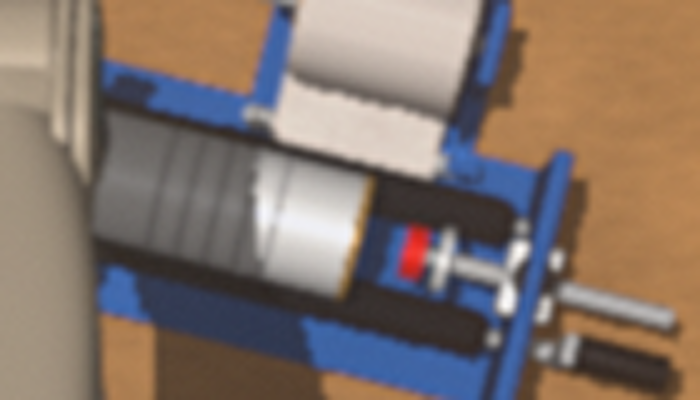

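There is still a gap of about 25 mm between the lid (360,238) and the buffer (402,250), at 2.9 mm per camera pixel. I'll advance slowly.

>>> servo_tool(
  rows=[
    [30,[-3,0,0],0],
    [30,[-6,0,0],0],
    [30,[-9,0,0],0],
    [30,[-12,0,0],0],
    [30,[-14,0,0],0],
    [30,[-15,0,0],0],
    [30,[-16,0,0],0],
    [30,[-17,0,0],0],
  ],
)

```text
time: 10.45
tool_pos: [0.5305, 0.0644, 0.0889]
eef_rot: [-180.0, -0.3, 77.4]
wrist_force: [0.1, 8.3, 1.7]
opening: 0.0299
finger_force: 0.0
```

>>> servo_tool(
  rows=[
    [30,[-0.5,0,0],0],
    [30,[-1,0,0],0],
    [30,[-1.5,0,0],0],
  ],
)

```text
time: 10.75
tool_pos: [0.5302, 0.063, 0.0889]
eef_rot: [-180.0, -0.3, 77.4]
wrist_force: [-0.5, 7.9, 2.6]
opening: 0.0299
finger_force: 0.0
```

>>> servo_tool(
  rows=[
    [30,[-0.5,0,0],0],
    [30,[-1,0,0],0],
    [30,[-1.5,0,0],0],
  ],
)

```text
time: 11.05
tool_pos: [0.5299, 0.0616, 0.0889]
eef_rot: [-180.0, -0.3, 77.5]
wrist_force: [-0.6, 7.4, 3.2]
opening: 0.0303
finger_force: 0.0
```

>>> servo_tool(
  rows=[
    [30,[-0.5,0,0],0],
    [30,[-1,0,0],0],
    [30,[-1.5,0,0],0],
  ],
)

```text
time: 11.35
tool_pos: [0.5296, 0.0601, 0.0889]
eef_rot: [-180.0, -0.3, 77.5]
wrist_force: [-0.4, 8.3, 2.8]
opening: 0.0297
finger_force: 0.0
```

>>> servo_tool(
  rows=[
    [30,[-0.5,0,0],0],
    [30,[-1,0,0],0],
    [30,[-1.5,0,0],0],
  ],
)

```text
time: 11.65
tool_pos: [0.5292, 0.0586, 0.0889]
eef_rot: [-180.0, -0.3, 77.5]
wrist_force: [0.4, 8.3, 2.0]
opening: 0.0302
finger_force: 0.0
```

>>> servo_tool(
  rows=[
    [30,[-0.5,0,0],0],
    [30,[-1,0,0],0],
    [30,[-1.5,0,0],0],
  ],
)

```text
time: 11.95
tool_pos: [0.5289, 0.0571, 0.0889]
eef_rot: [-180.0, -0.3, 77.4]
wrist_force: [-0.2, 8.3, 2.6]
opening: 0.0304
finger_force: 0.0
```

>>> servo_tool(
  rows=[
    [30,[-0.5,0,0],0],
    [30,[-1,0,0],0],
    [30,[-1.5,0,0],0],
  ],
)

```text
time: 12.25
tool_pos: [0.5285, 0.0557, 0.0889]
eef_rot: [-180.0, -0.3, 77.5]
wrist_force: [0.2, 7.6, 2.3]
opening: 0.0301
finger_force: 0.0
```

>>> servo_tool(
  rows=[
    [30,[-0.5,0,0],0],
    [30,[-1,0,0],0],
    [30,[-1.5,0,0],0],
  ],
)

```text
time: 12.55
tool_pos: [0.5282, 0.0542, 0.0889]
eef_rot: [-180.0, -0.3, 77.4]
wrist_force: [-0.7, 7.8, 2.4]
opening: 0.03
finger_force: 0.0
```

>>> servo_tool(
  rows=[
    [30,[-0.5,0,0],0],
    [30,[-1,0,0],0],
    [30,[-1.5,0,0],0],
  ],
)

```text
time: 12.85
tool_pos: [0.528, 0.0532, 0.0889]
eef_rot: [-180.0, -0.4, 77.5]
wrist_force: [0.2, 8.7, 3.5]
opening: 0.0301
finger_force: 0.0
```

```bash
python3 - <<'E'
from h import *
im=eyes.read_camera("top"); cv2.imwrite("pics/t6.png",cv2.resize(im[190:270,280:420],None,fx=5,fy=5,interpolation=cv2.INTER_CUBIC)[:,:,::-1])
E
```

```text
(no output)
```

View pics/t6.png

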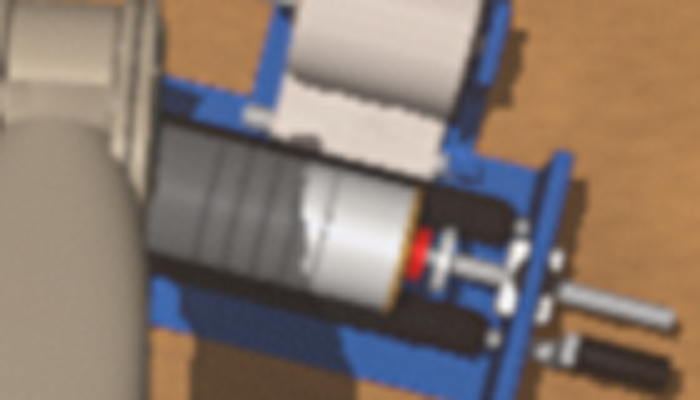

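The lid is now at the buffer at about (410,248). The advance has slowed and the force is rising, so this is first touch. I'll press a little further.

>>> servo_tool(
  rows=[
    [30,[-0.5,0,0],0],
    [30,[-1,0,0],0],
    [30,[-1,0,0],0],
  ],
)

```text
time: 13.2
tool_pos: [0.5278, 0.0525, 0.0889]
eef_rot: [-180.0, -0.4, 77.5]
wrist_force: [0.8, 9.3, 2.1]
opening: 0.03
finger_force: 0.0
```

>>> servo_tool(
  rows=[
    [30,[-0.5,0,0],0],
    [30,[-1,0,0],0],
    [30,[-1,0,0],0],
  ],
)

```text
time: 13.5
tool_pos: [0.5276, 0.0518, 0.0889]
eef_rot: [-180.0, -0.5, 77.5]
wrist_force: [0.3, 11.3, 2.6]
opening: 0.03
finger_force: 0.0
```

The buffer is carrying about 3 N. I'll back off straight, then rise.

>>> servo_tool(
  rows=[
    [30,[1,0,0],0],
    [30,[3,0,0],0],
    [30,[6,0,0],0],
    [30,[12,0,0],0],
    [30,[22,0,0],0],
    [30,[30,0,0],0],
    [30,[30,0,0],0],
    [30,[30,0,-30],0],
    [30,[30,0,-70],0],
    [30,[30,0,-110],0],
    [30,[30,0,-150],0],
    [30,[30,0,-150],0],
    [30,[30,0,-150],0],
    [30,[30,0,-150],0],
  ],
)

```text
time: 14.9
tool_pos: [0.5327, 0.0778, 0.237]
eef_rot: [-179.9, 0.0, 77.4]
wrist_force: [0.3, 0.0, -1.0]
opening: 0.0304
finger_force: 0.0
```

```bash
python3 - <<'E'
from h import *
s=manip.read_state(); print(s["tool_pos"],s["wrist_force"])
a=eyes.read_camera("top"); b=cv2.imread("pics/t6.png")
im=cv2.resize(a[190:270,280:420],None,fx=5,fy=5,interpolation=cv2.INTER_CUBIC)[:,:,::-1]
sd=cv2.resize(eyes.read_camera("side")[150:310,170:400],None,fx=2,fy=2)[:,:,::-1]
cv2.imwrite("pics/f.png",np.vstack([np.hstack([cv2.resize(im,(460,263)),np.zeros((263,0,3),np.uint8)]),sd]))
E
```

```text
[0.53271131 0.07775335 0.23699085] [ 0.33830251  0.01370987 -1.04049095]
```

View pics/f.png

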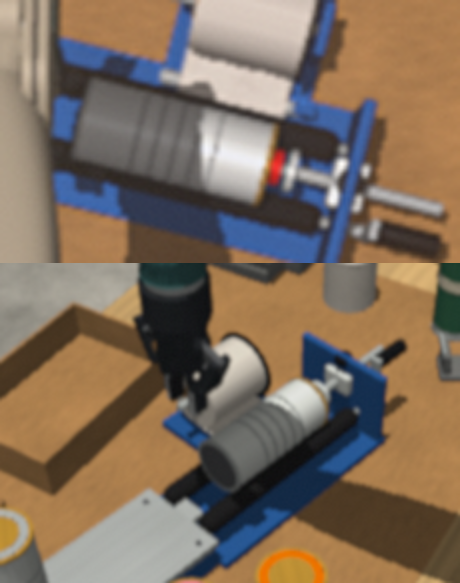

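The can lies level and centred on the rollers with its lid against the red buffer at about (272,168), and the gripper is clear.

```bash
python3 -c "
from workcell import manip
print(manip.hand_in())"
```

```text
the job is handed in; nothing more can be done
None
```

I tipped the front can onto the rollers and slid it until its lid pressed on the red buffer at roughly 3 N. I then backed the arm clear and handed the job in at about 15 s; the hand-in returned no verdict.

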